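# Reset the peak pointer and dip the oil of a vacuum pump

### The job

Get the small vacuum pump ready for its next run. First turn the knob on its gauge counter-clockwise (seen from above) until the red peak pointer is back at its zero stop; then take the wiped dipstick with the yellow handle, push it down the pump's slanting guide tube until its collar seats on the rim, keep it there a moment and draw it right out again. Finish with the dipstick still gripped and held still and level in the air, a good 20 cm above the worktop and clear of the pump, so that the oil mark can be read: do not let go of it or put it down, and leave the other things on the bench where they stand.

Things in the scene. Friction and masses are not known exactly. Their poses are not given: they have to be found in the camera images.
- vacuum_pump: small fixed bench vacuum pump: white box (oil case 100 deep, 110 wide, top 160 mm above the bench) with grey front cover, finned motor behind (to 130 mm behind the origin), a round gauge face up on top. Origin on the bench under the middle of the case (gauge centre 14 mm in front of it); -x is its front, +z up
- reset_knob (a joint): reset knob of the gauge's red peak pointer, in rad: 0 = pointer at its zero stop; grows clockwise seen from above; starts somewhere from 0.6 to 1.45 and stays where it is left (friction about 0.03 N m). The knob turns with the pointer
- knob_grip (a point): on the knob's axis at half height of its grip bar: black bar 27 long, 9.5 thick, 18 high (mm), middle 207 mm above the bench, underside 3 mm above the gauge (68 across, top 195 mm above the bench). x axis along the bar to the pointer's end, z up; turns with the knob: at the zero stop x points 135 degrees counter-clockwise of the pump's +x
- guide_tube: steel guide tube, fixed, slanting out of the pump's front at 35 degrees above level. Origin at the centre of its rim (in the pump's frame 85 mm in front, 140 mm up); z axis along the bore, out of the tube (up and away from the pump). Outside 20 mm, 24 at the flared rim; bore 12 mm, flared to 16 at the rim; straight, 120 mm deep
- dipstick: about 60 g (40 to 85), lies on the bench: steel rod 8 mm thick, 110 long, rounded end; steel collar 22 across, 6 thick; short black shank; yellow flat-sided handle 68 long, 13 thick, 22 high as it lies. Origin at the middle of the handle on the rod's axis, 11 mm above the bench; x axis along the rod to the tip, z up as it lies. Balance point about x = +14 mm
- dipstick_tip (a point): the rounded end of the dipstick's rod, at x = 162 mm of the dipstick
- oil_bottle: white plastic bottle with white cap, 60 mm across, 108 mm high, standing; origin at the middle of its underside. A bystander
- beaker: glass beaker, 58 mm across, 72 mm high; origin at the middle of its underside. A bystander
- dipstick_collar (a point): centre of the dipstick collar's face towards the tip, at x = 52 mm of the dipstick, 110 mm before its tip. Fully home, this face lies on the rim: the point is at guide_tube's origin
- dish: petri dish with pink contents, 65 mm across, 16 mm high; origin at the middle of its underside. A bystander

How it is judged:
By the outcome, as a careful person would: the job done as asked, in the order asked, and still so for the second after the job is handed in, while the arm keeps its last pose, push and grip.
It also fails if it takes over 59 s, if anything falls off the work surface, if the arm or the gripper's body presses on something with over 40 N, if the wrist force passes 120 N, or if a joint passes its speed limit or range.

### The arm

A 7-joint arm with a two-finger parallel gripper is mounted at the origin on a cart in front of the work surface, level with it; the furniture and walls round the work are solid. World frame = base frame: x ahead of the robot, y to its left, z up, the work surface at z = 0. Lengths are in m, angles in rad, forces in N, time in s.
With the tool pointing down it reaches from about 0.35 to 0.9 m from the base axis. Payload 7.2 kg.
Tool frame: the origin (TCP) lies at the very end of the fingers, on their centre line; the grasp point (between the pads) lies 19 mm behind it; z points along the fingers, y is the line along which they close (so a half turn about z gives the same grasp; the last joint's range is limited). The gripper opens to 85 mm and grips with 20 to 120 N. Pads are 22 mm wide; open, the fingers measure 114 mm over their backs; the gripper's body (76 mm by 85 mm) begins 54 mm behind the grasp point. The pads swing forward as they close: fully open they stand 13 mm farther back than shut.
Start: joints at [-1.417, 0.411, -0.013, 1.596, 0.006, 1.134, -0.082], TCP at [0.138, 0.61, 0.231] pointing down, gripper open.
Joint ranges: [-2.95, 2.95], [-0.29, 1.99], [-1.47, 1.44], [0.14, 2.54], [-1.03, 4.17], [0.13, 1.85], [-2.86, 2.86]. Speed limits (rad/s): [2.39, 2.39, 3.01, 3.01, 3.14, 3.14, 3.14].

### API

Orientations are given as [roll, pitch, yaw] about the fixed x, y, z axes, in that order (R = Rz(yaw) Ry(pitch) Rx(roll)).
In Python, from rig import observe, viewer, job gives the robot as it stands. The module is installed in compiled form; this text tells all that it offers.
- The arm moves only by the tool move_arm, never from a script. Its argument "commands" is a list of rows, each an object of numbers: "rx", "ry", "rz": the turn, a rotation vector about the tool's x, y, z in rad; "tx", "ty", "tz": the shift along the tool's x, y, z in mm; "hand": the closure, from 0 (fully open) to 1 (shut). A call has exactly 10 rows; each row is the pose to reach, as a shift and turn from the pose commanded when the call began, along the tool's axes at that moment; what a row does not reach only later rows make up. A row lasts 1/10 s, in which the tool goes at most 50 mm and 8.59 degrees, less where a joint would pass 70% of its speed; a pose out of reach is approached as far as the arm can. A call with a gripper value outside its range is refused whole. The fingers move at their own pace and stop on an object; "grip_force" is the grip in N (left out, the last holds). Time passes only in rows, so rows that repeat a pose let the fingers close, or fill a call up. It gives the time, the measured TCP pose, the force, the opening and the grip force at its end, in the units of the state.
- observe(): the state, without advancing time (a new reading comes with each control period).
- viewer.snapshot(name): name is "scene" or "top" or "wrist"; returns the picture (384x512x3 uint8, red, green, blue); there is no depth.
- viewer.get_calibration(name): a dict with "K" (3x3 intrinsics, pixels), "rvec" (rotation vector, rad) and "tvec" (3), from world to camera coordinates, as OpenCV has them; the wrist camera has in their place "hand_eye" (4x4, takes a point from camera to tool coordinates, whose origin is the TCP and whose axes are the flange's). Camera axes: x right, y down, z forward; pixel columns grow to the right and rows downward; lengths in m; the calibration is good to about 2 mm. A picture is of the moment at which its call begins: read the wrist's pose just before it. get_calibration takes no time and is no camera call.
- job.hand_in(): hands the job in; it is judged then, once.
The state is a dict: "time": time; "qpos": joint angles; "joint_velocities": joint speeds; "tau": joint torques, N m; "eef_pos": TCP position; "orientation": TCP orientation; "contact_force": force on the tool from outside, world axes, zero at the start; "ft_torque": the same for the moment, N m; "finger_gap": finger opening in m; "gripper_force": force on a finger pad.
Only numpy, scipy, OpenCV 4.12 (cv2) and the standard library are available. Lean on these libraries where they do the work, as an engineer would, in place of code of your own. Each camera call takes 0.05 s, during which the arm holds its last target. There are 200 camera calls.

## Working session

There is one attempt and no reset: what is moved stays moved. The work goes in short steps, Python scripts to look and compute and a tool call to move; the robot and the scene stay as the last step left them, time stands still between calls to the robot, and variables do not carry over. Pictures are saved under pics/ and viewed, at most 10 in all, crops included, and the job is handed in when it is done.

Besides the shell and the picture viewer there is one more tool, called by a JSON object that holds its "api" and its "payload", one argument or row to a line. move_arm: Moves the arm, as the interface text tells. Its arguments: {"type":"object","properties":{"commands":{"type":"array","items":{"type":"object","properties":{"rx":{"type":"number"},"ry":{"type":"number"},"rz":{"type":"number"},"tx":{"type":"number"},"ty":{"type":"number"},"tz":{"type":"number"},"hand":{"type":"number"}}}},"grip_force":{"type":"number"}},"required":["commands"]}

```bash
mkdir -p pics; python3 - <<'E'
from rig import observe, viewer
import cv2,numpy as np
s=observe();print(s)
for n in("scene","top"):
    c=viewer.get_calibration(n);print(n,c)
    im=viewer.snapshot(n)
    cv2.imwrite(f"pics/{n}0.png",cv2.resize(im[...,::-1],(800,600),interpolation=cv2.INTER_CUBIC))
    np.save(f"pics/{n}0.npy",im)
print(viewer.get_calibration("wrist"))
E
```

```text
{'time': 0.0, 'qpos': array([-1.41724366,  0.41189279, -0.01272807,  1.59704032,  0.00560258,
        1.13428978, -0.08221359]), 'joint_velocities': array([-7.75938662e-05,  1.33606156e-03,  6.58696413e-04, -1.14357527e-03,
        2.96446205e-04,  7.31257869e-05,  1.33399325e-03]), 'tau': array([ 4.09566528e-04, -6.00619411e+01,  6.82187229e-01, -2.99413848e+01,
        1.36787639e-02,  1.05505539e-02, -5.41842496e-06]), 'eef_pos': array([0.13738622, 0.60921031, 0.23045894]), 'orientation': array([-3.14000179e+00,  1.08977550e-04,  2.91986691e+00]), 'contact_force': array([-0.4152485 ,  0.15870555,  0.43696416]), 'ft_torque': array([ 0.05490664,  0.02317387, -0.01669333]), 'gripper_force': 0.0, 'finger_gap': 0.08551378471096746}
scene {'K': array([[365.69984482,   0.        , 251.66118535],
       [  0.        , 365.69984482, 189.07853554],
       [  0.        ,   0.        ,   1.        ]]), 'rvec': array([ 2.00167675, -1.06455216,  0.51321467]), 'tvec': array([-0.30839466,  0.35206621,  1.03947638])}
top {'K': array([[354.60630813,   0.        , 255.12883264],
       [  0.        , 354.60630813, 193.88975834],
       [  0.        ,   0.        ,   1.        ]]), 'rvec': array([ 2.19135333, -2.17503603,  0.1150373 ]), 'tvec': array([-0.03117296,  0.51303307,  1.04586719])}
{'K': array([[305.965309  ,   0.        , 254.50503806],
       [  0.        , 305.965309  , 191.49424938],
       [  0.        ,   0.        ,   1.        ]]), 'hand_eye': array([[-1.12920322e-03, -9.53490990e-01, -3.01419402e-01,
         7.58454229e-02],
       [ 9.99998724e-01, -1.41736902e-03,  7.37334118e-04,
        -4.65492641e-04],
       [-1.13026396e-03, -3.01418185e-01,  9.53491374e-01,
        -1.42872752e-01],
       [ 0.00000000e+00,  0.00000000e+00,  0.00000000e+00,
         1.00000000e+00]])}
```

View pics/scene0.png

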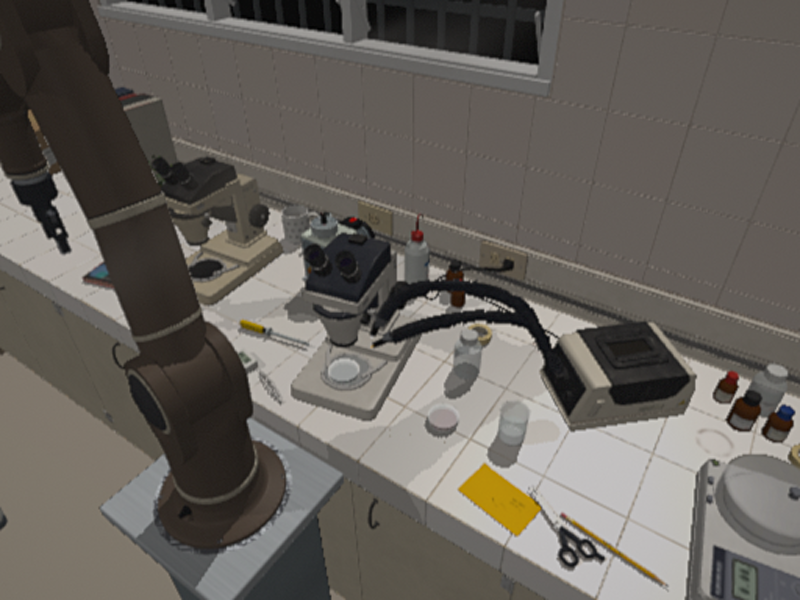

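View pics/top0.png

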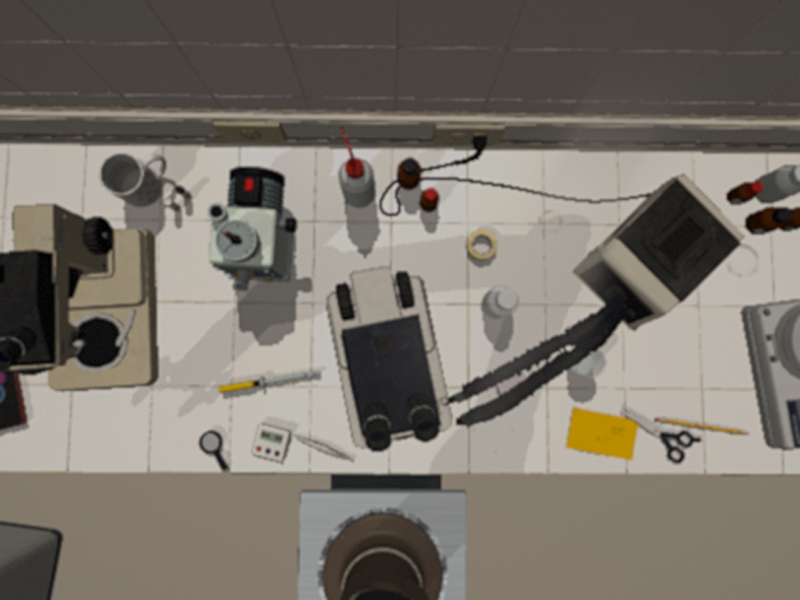

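```bash
cat > h.py <<'E'
import numpy as np,cv2
from rig import observe,viewer
from scipy.spatial.transform import Rotation as R
def cam(n,s=None):
    c=viewer.get_calibration(n);K=c['K']
    if n=='wrist':
        s=s or observe();T=np.eye(4);T[:3,:3]=R.from_euler('xyz',s['orientation']).as_matrix();T[:3,3]=s['eef_pos']
        T=T@c['hand_eye'];return K,T[:3,:3],T[:3,3]
    Rm=cv2.Rodrigues(c['rvec'])[0];return K,Rm.T,-Rm.T@np.ravel(c['tvec'])
def px2w(C,u,v,z):
    K,Rm,o=C;d=Rm@np.linalg.solve(K,[u,v,1.]);return o+d*(z-o[2])/d[2]
def w2px(C,p):
    K,Rm,o=C;q=K@(Rm.T@(np.asarray(p)-o));return q[:2]/q[2]
E
python3 - <<'E'
from h import *
im=np.load('pics/top0.npy')
c=im[95:255,115:220];cv2.imwrite('pics/c1.png',cv2.resize(c[...,::-1],None,fx=3.75,fy=3.75,interpolation=cv2.INTER_CUBIC))
C=cam('top');f=lambda u,v,z:print(px2w(C,u/1.5625,v/1.5625,z).round(3))
f(237,242,.195);f(221,388,.011);f(320,373,.011);f(60,340,.0);f(155,380,0);print(C[2],cam('scene')[2])
f(384,570,0)
E
```

```text
[0.595 0.239 0.195]
[0.348 0.312 0.011]
[0.378 0.123 0.011]
[0.438 0.629 0.   ]
[0.362 0.442 0.   ]
[ 0.41776762 -0.01068738  1.08782759] [-0.32866966 -0.61356908  0.90281684]
[ 0.009 -0.003  0.   ]
```

View pics/c1.png

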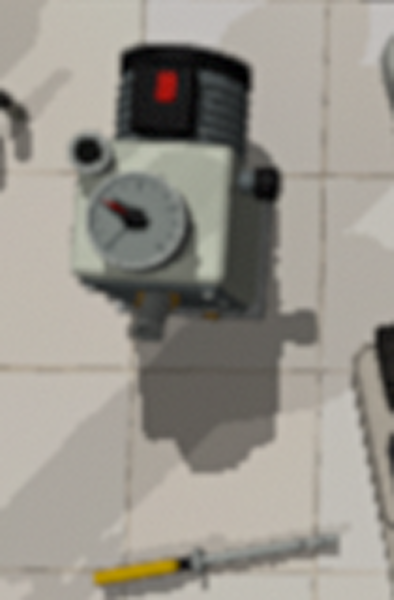

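{"api": "move_arm", "payload": {
  "commands": [
    {"tz": -50},
    {"tz": -100},
    {"tz": -150},
    {"tz": -190,"tx": -30,"ty": -22},
    {"tz": -190,"tx": -66,"ty": -50,"rz": -0.05},
    {"tz": -190,"tx": -104,"ty": -80,"rz": -0.1},
    {"tz": -190,"tx": -143,"ty": -110,"rz": -0.15},
    {"tz": -190,"tx": -182,"ty": -140,"rz": -0.2},
    {"tz": -190,"tx": -220,"ty": -170,"rz": -0.22},
    {"tz": -190,"tx": -260,"ty": -200,"rz": -0.22}
  ]
}}

```text
validation failed for argument at $.co...
```

{"api": "move_arm", "payload": {
  "commands": [
    {"tx": -35,"ty": -22},
    {"tx": -70,"ty": -44},
    {"tx": -105,"ty": -65},
    {"tx": -108,"ty": -65},
    {"tx": -108,"ty": -65},
    {"tx": -108,"ty": -65},
    {"tx": -108,"ty": -65},
    {"tx": -108,"ty": -65},
    {"tx": -108,"ty": -65},
    {"tx": -108,"ty": -65}
  ]
}}

```text
validation failed for argument at $.co...
```

```bash
python3 - <<'E'
from h import *
s=observe();print(s['eef_pos'],s['orientation'],s['qpos'].round(2),s['time'])
im=viewer.snapshot('wrist');np.savez('pics/w1.npz',im=im,p=s['eef_pos'],o=s['orientation'])
cv2.imwrite('pics/w1.png',cv2.resize(im[...,::-1],(800,600),interpolation=cv2.INTER_CUBIC))
E
```

```text
[0.13740552 0.60923392 0.23052402] [-3.14007246e+00  1.09548761e-04  2.91983715e+00] [-1.42  0.41 -0.01  1.6   0.01  1.13 -0.08] 0.1
```

View pics/w1.png

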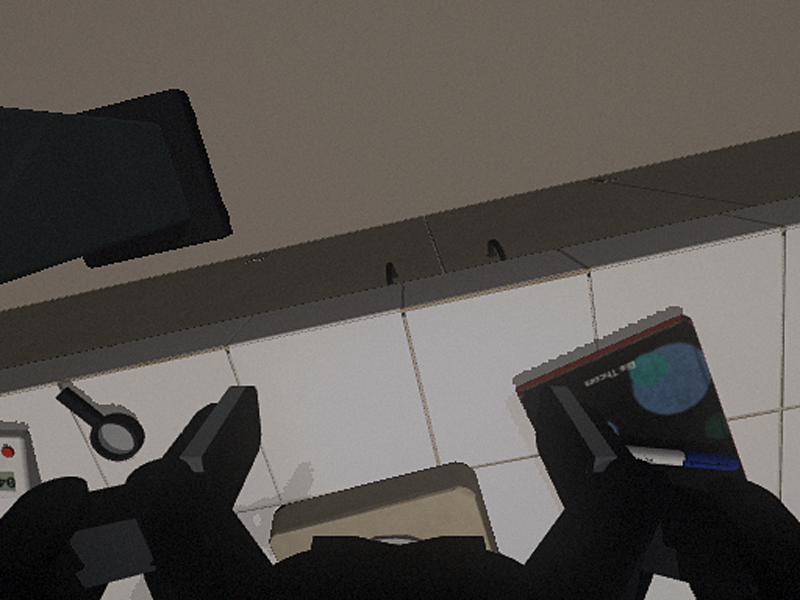

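{"api": "move_arm", "payload": {
  "commands": [
    {"tx": 0,"ty": 0,"tz": -50,"rx": 0,"ry": 0,"rz": 0,"hand": 0},
    {"tx": 0,"ty": 0,"tz": -100,"rx": 0,"ry": 0,"rz": 0,"hand": 0},
    {"tx": 0,"ty": 0,"tz": -150,"rx": 0,"ry": 0,"rz": 0,"hand": 0},
    {"tx": -30,"ty": -22,"tz": -190,"rx": 0,"ry": 0,"rz": 0,"hand": 0},
    {"tx": -66,"ty": -50,"tz": -190,"rx": 0,"ry": 0,"rz": -0.05,"hand": 0},
    {"tx": -104,"ty": -80,"tz": -190,"rx": 0,"ry": 0,"rz": -0.1,"hand": 0},
    {"tx": -143,"ty": -110,"tz": -190,"rx": 0,"ry": 0,"rz": -0.15,"hand": 0},
    {"tx": -182,"ty": -140,"tz": -190,"rx": 0,"ry": 0,"rz": -0.2,"hand": 0},
    {"tx": -220,"ty": -170,"tz": -190,"rx": 0,"ry": 0,"rz": -0.22,"hand": 0},
    {"tx": -260,"ty": -200,"tz": -190,"rx": 0,"ry": 0,"rz": -0.22,"hand": 0}
  ]
}}

```text
time: 1.15
eef_pos: [0.3479, 0.3556, 0.4213]
orientation: [3.141, -0.0, 3.141]
contact_force: [0.7, -0.0, 0.4]
finger_gap: 0.0848
gripper_force: 0.0
```

{"api": "move_arm", "payload": {
  "commands": [
    {"tx": -39,"ty": -27,"tz": 0,"rx": 0,"ry": 0,"rz": 0,"hand": 0},
    {"tx": -78,"ty": -54,"tz": 0,"rx": 0,"ry": 0,"rz": 0,"hand": 0},
    {"tx": -116,"ty": -81,"tz": 0,"rx": 0,"ry": 0,"rz": 0,"hand": 0},
    {"tx": -155,"ty": -108,"tz": 0,"rx": 0,"ry": 0,"rz": 0,"hand": 0},
    {"tx": -192,"ty": -135,"tz": 0,"rx": 0,"ry": 0,"rz": 0,"hand": 0},
    {"tx": -192,"ty": -135,"tz": 0,"rx": 0,"ry": 0,"rz": 0,"hand": 0},
    {"tx": -192,"ty": -135,"tz": 0,"rx": 0,"ry": 0,"rz": 0,"hand": 0},
    {"tx": -192,"ty": -135,"tz": 0,"rx": 0,"ry": 0,"rz": 0,"hand": 0},
    {"tx": -192,"ty": -135,"tz": 0,"rx": 0,"ry": 0,"rz": 0,"hand": 0},
    {"tx": -192,"ty": -135,"tz": 0,"rx": 0,"ry": 0,"rz": 0,"hand": 0}
  ]
}}

```text
time: 2.15
eef_pos: [0.5381, 0.2231, 0.4215]
orientation: [3.141, 0.0, -3.141]
contact_force: [0.7, -0.0, 0.1]
finger_gap: 0.0854
gripper_force: 0.0
```

```bash
python3 - <<'E'
from h import *
s=observe();print(s['eef_pos'],s['orientation'],s['qpos'].round(2),s['time'])
im=viewer.snapshot('wrist');np.savez('pics/w1.npz',im=im,p=s['eef_pos'],o=s['orientation'])
cv2.imwrite('pics/w2.png',cv2.resize(im[...,::-1],(800,600),interpolation=cv2.INTER_CUBIC))
E
```

```text
[0.53814981 0.22310784 0.42151662] [ 3.14100818e+00  7.56386117e-05 -3.14126580e+00] [-0.74  0.24  0.35  1.41 -0.08  1.5   1.17] 2.15
```

View pics/w2.png

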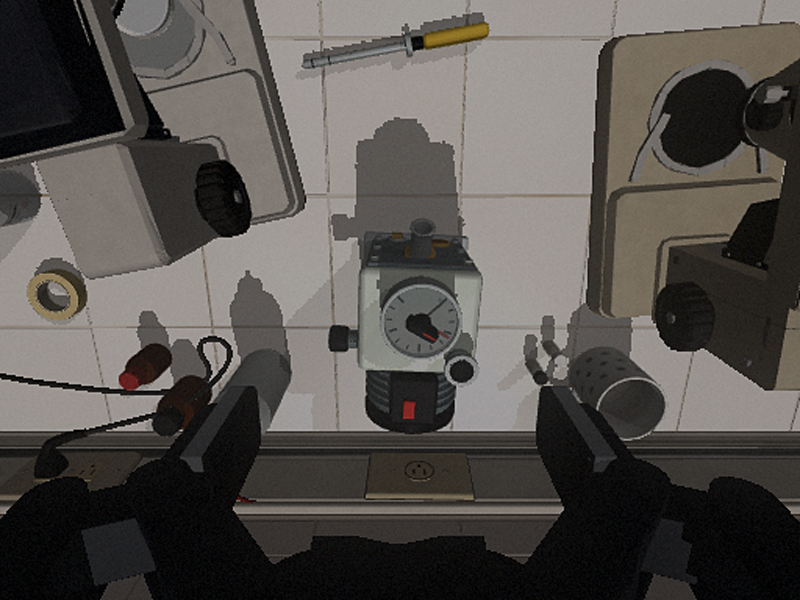

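```bash
python3 - <<'E'
import numpy as np,cv2
im=np.load('pics/w1.npz')['im']
a=cv2.resize(im[130:250,215:315][...,::-1],None,fx=5,fy=5,interpolation=cv2.INTER_CUBIC)
b=cv2.resize(im[8:52,185:320][...,::-1],None,fx=5,fy=5,interpolation=cv2.INTER_CUBIC)
cv2.imwrite('pics/w2a.png',a)
cv2.imwrite('pics/w2b.png',b)
E
```

```text
(no output)
```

View pics/w2a.png

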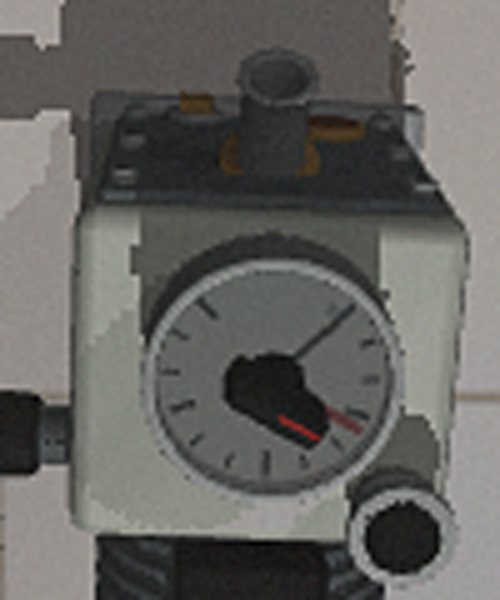

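View pics/w2b.png

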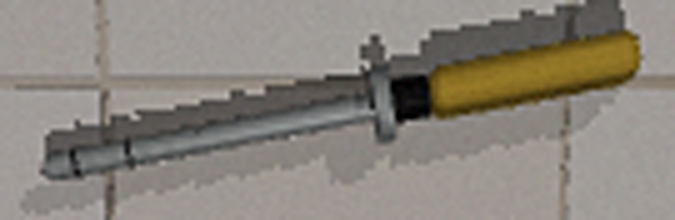

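```bash
python3 - <<'E'
from h import *
d=np.load('pics/w1.npz');C=cam('wrist',dict(eef_pos=d['p'],orientation=d['o']))
def A(x,y,z): return px2w(C,215+(x+.5)/5-.5,130+(y+.5)/5-.5,z)
def B(x,y,z): return px2w(C,185+(x+.5)/5-.5,8+(y+.5)/5-.5,z)
g=A(272,378,.195);r=A(280,80,.14);pt=A(362,432,.196)
an=lambda v:np.degrees(np.arctan2(v[1],v[0])).round(1)
print('gauge',g,'rim',r,'tube yaw',an(g-r),np.linalg.norm((g-r)[:2]),'ptr',an(pt-g), np.linalg.norm(pt-g))
print('zero line',an(A(352,305,.196)-g))
print('red bar',an(A(320,440,.216)-A(280,418,.216)))
e=[A(90,208,.16),A(455,213,.16),A(78,220,.16),A(75,520,.16),A(90,532,.16),A(330,540,.16)]
print('front edge',an(e[1]-e[0])+90,'side',an(e[3]-e[2]),'back',an(e[5]-e[4])+90)
for n,p in dict(tip=B(42,165,.011),hf=B(432,95,.022),hb=B(638,55,.022),col=B(385,103,.011)).items(): print(n,p)
print('stick yaw',an(B(42,165,.011)-B(637,60,.011)))
E
```

```text
gauge [0.59755805 0.24141016 0.195     ] rim [0.52963725 0.24529659 0.14      ] tube yaw -3.3 0.06803190420937438 ptr 58.2 0.027644496345661643
zero line 135.1
red bar 59.6
front edge 179.1 side -2.0 back 177.8
tip [0.37753055 0.12239241 0.011     ]
hf [0.35910205 0.24948614 0.022     ]
hb [0.34782265 0.3143199  0.022     ]
col [0.35933166 0.2348169  0.011     ]
stick yaw -81.0
```

```bash
python3 - <<'E'
from h import *
d=np.load('pics/w1.npz');C=cam('wrist',dict(eef_pos=d['p'],orientation=d['o']));T=cam('top')
def ray(C,u,v): 
    K,Rm,o=C;q=Rm@np.linalg.solve(K,[u,v,1.]);return o,q/np.linalg.norm(q)
def tri(a,b):
    (o1,d1),(o2,d2)=a,b;M=np.c_[d1,-d2];t=np.linalg.lstsq(M,o2-o1,rcond=None)[0];return (o1+d1*t[0]+o2+d2*t[1])/2,np.linalg.norm(o1+d1*t[0]-o2-d2*t[1])
print('cap',tri(ray(T,138.9,134.9),ray(C,294.9,236.)))
print('gauge',tri(ray(T,151.8,153.9),ray(C,269.4,205.5)))
print('rim',tri(ray(T,115+148/3.75,95+330/3.75),ray(C,271,146)))
E
```

```text
cap (array([0.65206813, 0.27987009, 0.17285102]), np.float64(0.0005911384649709461))
gauge (array([0.60034672, 0.2418247 , 0.18614984]), np.float64(0.0019905044620124367))
rim (array([0.53090104, 0.24615061, 0.13368768]), np.float64(0.0006143234391549826))
```

{"api": "move_arm", "payload": {
  "commands": [
    {"tx": -12,"ty": 4,"tz": 0,"rx": 0,"ry": 0,"rz": 0.15,"hand": 0.5},
    {"tx": -24,"ty": 8,"tz": 0,"rx": 0,"ry": 0,"rz": 0.3,"hand": 0.5},
    {"tx": -36,"ty": 12,"tz": 15,"rx": 0,"ry": 0,"rz": 0.45,"hand": 0.5},
    {"tx": -48,"ty": 15,"tz": 30,"rx": 0,"ry": 0,"rz": 0.6,"hand": 0.5},
    {"tx": -59,"ty": 17,"tz": 45,"rx": 0,"ry": 0,"rz": 0.75,"hand": 0.5},
    {"tx": -59,"ty": 17,"tz": 60,"rx": 0,"ry": 0,"rz": 0.9,"hand": 0.5},
    {"tx": -59,"ty": 17,"tz": 75,"rx": 0,"ry": 0,"rz": 1.05,"hand": 0.5},
    {"tx": -59,"ty": 17,"tz": 90,"rx": 0,"ry": 0,"rz": 1.2,"hand": 0.5},
    {"tx": -59,"ty": 17,"tz": 105,"rx": 0,"ry": 0,"rz": 1.35,"hand": 0.5},
    {"tx": -59,"ty": 17,"tz": 120,"rx": 0,"ry": 0,"rz": 1.5,"hand": 0.5}
  ]
}}

```text
time: 3.2
eef_pos: [0.5976, 0.2396, 0.3009]
orientation: [3.141, -0.0, 1.635]
contact_force: [0.3, -0.0, 0.2]
finger_gap: 0.0425
gripper_force: 0.0
```

{"api": "move_arm", "payload": {
  "commands": [
    {"tx": 0,"ty": 0,"tz": 10,"rx": 0,"ry": 0,"rz": 0.15,"hand": 0.5},
    {"tx": 0,"ty": 0,"tz": 25,"rx": 0,"ry": 0,"rz": 0.3,"hand": 0.5},
    {"tx": 0,"ty": 0,"tz": 40,"rx": 0,"ry": 0,"rz": 0.45,"hand": 0.5},
    {"tx": 0,"ty": 0,"tz": 55,"rx": 0,"ry": 0,"rz": 0.6,"hand": 0.5},
    {"tx": 0,"ty": 0,"tz": 70,"rx": 0,"ry": 0,"rz": 0.606,"hand": 0.5},
    {"tx": 0,"ty": 0,"tz": 85,"rx": 0,"ry": 0,"rz": 0.606,"hand": 0.5},
    {"tx": 0,"ty": 0,"tz": 95,"rx": 0,"ry": 0,"rz": 0.606,"hand": 0.5},
    {"tx": 0,"ty": 0,"tz": 101,"rx": 0,"ry": 0,"rz": 0.606,"hand": 0.5},
    {"tx": 0,"ty": 0,"tz": 101,"rx": 0,"ry": 0,"rz": 0.606,"hand": 0.5},
    {"tx": 0,"ty": 0,"tz": 101,"rx": 0,"ry": 0,"rz": 0.606,"hand": 0.5}
  ]
}}

```text
time: 4.2
eef_pos: [0.5983, 0.2388, 0.2007]
orientation: [3.141, -0.001, 1.034]
contact_force: [-0.1, 0.0, 0.2]
finger_gap: 0.0427
gripper_force: 0.0
```

{"api": "move_arm", "payload": {
  "commands": [
    {"tx": 0,"ty": 0,"tz": 0,"rx": 0,"ry": 0,"rz": 0,"hand": 0.7},
    {"tx": 0,"ty": 0,"tz": 0,"rx": 0,"ry": 0,"rz": 0,"hand": 0.8},
    {"tx": 0,"ty": 0,"tz": 0,"rx": 0,"ry": 0,"rz": 0,"hand": 0.85},
    {"tx": 0,"ty": 0,"tz": 0,"rx": 0,"ry": 0,"rz": 0,"hand": 1},
    {"tx": 0,"ty": 0,"tz": 0,"rx": 0,"ry": 0,"rz": 0,"hand": 1},
    {"tx": 0,"ty": 0,"tz": 0,"rx": 0,"ry": 0,"rz": 0,"hand": 1},
    {"tx": 0,"ty": 0,"tz": 0,"rx": 0,"ry": 0,"rz": 0,"hand": 1},
    {"tx": 0,"ty": 0,"tz": 0,"rx": 0,"ry": 0,"rz": 0,"hand": 1},
    {"tx": 0,"ty": 0,"tz": 0,"rx": 0,"ry": 0,"rz": 0,"hand": 1},
    {"tx": 0,"ty": 0,"tz": 0,"rx": 0,"ry": 0,"rz": 0,"hand": 1}
  ],
  "grip_force": 25
}}

```text
time: 5.2
eef_pos: [0.5969, 0.2397, 0.2007]
orientation: [-3.139, -0.0, 1.035]
contact_force: [-5.7, 0.0, 5.0]
finger_gap: 0.0091
gripper_force: 28.3
```

{"api": "move_arm", "payload": {
  "commands": [
    {"tx": 0,"ty": 0,"tz": 0,"rx": 0,"ry": 0,"rz": -0.12,"hand": 1},
    {"tx": 0,"ty": 0,"tz": 0,"rx": 0,"ry": 0,"rz": -0.24,"hand": 1},
    {"tx": 0,"ty": 0,"tz": 0,"rx": 0,"ry": 0,"rz": -0.36,"hand": 1},
    {"tx": 0,"ty": 0,"tz": 0,"rx": 0,"ry": 0,"rz": -0.48,"hand": 1},
    {"tx": 0,"ty": 0,"tz": 0,"rx": 0,"ry": 0,"rz": -0.6,"hand": 1},
    {"tx": 0,"ty": 0,"tz": 0,"rx": 0,"ry": 0,"rz": -0.72,"hand": 1},
    {"tx": 0,"ty": 0,"tz": 0,"rx": 0,"ry": 0,"rz": -0.84,"hand": 1},
    {"tx": 0,"ty": 0,"tz": 0,"rx": 0,"ry": 0,"rz": -0.96,"hand": 1},
    {"tx": 0,"ty": 0,"tz": 0,"rx": 0,"ry": 0,"rz": -1.08,"hand": 1},
    {"tx": 0,"ty": 0,"tz": 0,"rx": 0,"ry": 0,"rz": -1.2,"hand": 1}
  ]
}}

```text
time: 6.2
eef_pos: [0.5997, 0.2399, 0.2008]
orientation: [3.137, 0.001, 2.239]
contact_force: [7.1, 3.2, -3.2]
finger_gap: 0.0085
gripper_force: 27.1
```

```bash
python3 - <<'E'
from h import *
s=observe();print(s['orientation'],s['ft_torque'],s['qpos'])
E
```

```text
[3.13713964e+00 1.28039799e-03 2.23895717e+00] [ 0.72092895 -1.45648856 -0.04246258] [-0.74383423  0.48877629  0.41472415  1.6034144  -0.21510884  1.09010469
  0.39485744]
```

{"api": "move_arm", "payload": {
  "commands": [
    {"tx": 0,"ty": 0,"tz": 0,"rx": 0,"ry": 0,"rz": -0.03,"hand": 1},
    {"tx": 0,"ty": 0,"tz": 0,"rx": 0,"ry": 0,"rz": -0.06,"hand": 1},
    {"tx": 0,"ty": 0,"tz": 0,"rx": 0,"ry": 0,"rz": -0.08,"hand": 1},
    {"tx": 0,"ty": 0,"tz": 0,"rx": 0,"ry": 0,"rz": -0.1,"hand": 1},
    {"tx": 0,"ty": 0,"tz": 0,"rx": 0,"ry": 0,"rz": -0.11,"hand": 1},
    {"tx": 0,"ty": 0,"tz": 0,"rx": 0,"ry": 0,"rz": -0.12,"hand": 1},
    {"tx": 0,"ty": 0,"tz": 0,"rx": 0,"ry": 0,"rz": -0.13,"hand": 1},
    {"tx": 0,"ty": 0,"tz": 0,"rx": 0,"ry": 0,"rz": -0.13,"hand": 1},
    {"tx": 0,"ty": 0,"tz": 0,"rx": 0,"ry": 0,"rz": -0.13,"hand": 1},
    {"tx": 0,"ty": 0,"tz": 0,"rx": 0,"ry": 0,"rz": -0.13,"hand": 1}
  ]
}}

```text
time: 7.2
eef_pos: [0.5999, 0.24, 0.2009]
orientation: [3.137, 0.002, 2.363]
contact_force: [6.2, 3.5, -2.7]
finger_gap: 0.0087
gripper_force: 34.6
```

```bash
python3 - <<'E'
from h import *
s=observe();print(s['orientation'],s['ft_torque'],s['qpos'],s['contact_force'])
E
```

```text
[3.13681585e+00 1.53882115e-03 2.36270332e+00] [ 0.84429008 -1.32757516 -0.62859301] [-0.72391041  0.48538063  0.38560775  1.60181896 -0.19996972  1.08842399
  0.50556117] [ 6.22251957  3.46791947 -2.72896544]
```

{"api": "move_arm", "payload": {
  "commands": [
    {"tx": 0,"ty": 0,"tz": 0,"rx": 0,"ry": 0,"rz": 0,"hand": 0.7},
    {"tx": 0,"ty": 0,"tz": 0,"rx": 0,"ry": 0,"rz": 0,"hand": 0.5},
    {"tx": 0,"ty": 0,"tz": 0,"rx": 0,"ry": 0,"rz": 0,"hand": 0.5},
    {"tx": 0,"ty": 0,"tz": -30,"rx": 0,"ry": 0,"rz": 0,"hand": 0.5},
    {"tx": 0,"ty": 0,"tz": -70,"rx": 0,"ry": 0,"rz": 0,"hand": 0.5},
    {"tx": 30,"ty": 0,"tz": -110,"rx": 0,"ry": 0,"rz": 0,"hand": 0.5},
    {"tx": 30,"ty": -30,"tz": -140,"rx": 0,"ry": 0,"rz": 0,"hand": 0.3},
    {"tx": 30,"ty": -60,"tz": -140,"rx": 0,"ry": 0,"rz": 0,"hand": 0.3},
    {"tx": 30,"ty": -80,"tz": -140,"rx": 0,"ry": 0,"rz": 0,"hand": 0.3},
    {"tx": 30,"ty": -80,"tz": -140,"rx": 0,"ry": 0,"rz": 0,"hand": 0.3}
  ]
}}

```text
time: 8.2
eef_pos: [0.5193, 0.2007, 0.3414]
orientation: [3.141, -0.0, 2.362]
contact_force: [0.2, 0.8, -0.1]
finger_gap: 0.0598
gripper_force: 0.0
```

```bash
python3 - <<'E'
from h import *
s=observe();print(s['eef_pos'],s['orientation'],s['qpos'].round(2),s['time'])
im=viewer.snapshot('wrist');np.savez('pics/w3.npz',im=im,p=s['eef_pos'],o=s['orientation'])
C=cam('wrist',s);T=cam('top')
print(w2px(C,[.598,.241,.195]),w2px(C,[.5296,.2453,.14]))
u,v=w2px(C,[.565,.243,.17]).round().astype(int);print(u,v)
y0,x0=max(v-64,0),max(u-70,0);a=im[y0:y0+120,x0:x0+150];print(x0,y0)
cv2.imwrite('pics/w3a.png',cv2.resize(a[...,::-1],None,fx=5,fy=5,interpolation=cv2.INTER_CUBIC))
E
```

```text
[0.51926906 0.20067863 0.34139382] [ 3.14066897e+00 -3.38481036e-04  2.36173614e+00] [-0.8   0.22  0.42  1.63 -0.09  1.31  0.43] 8.2
[337.66441    202.96256081] [288.54955727 143.26807682]
313 173
243 109
```

View pics/w3a.png

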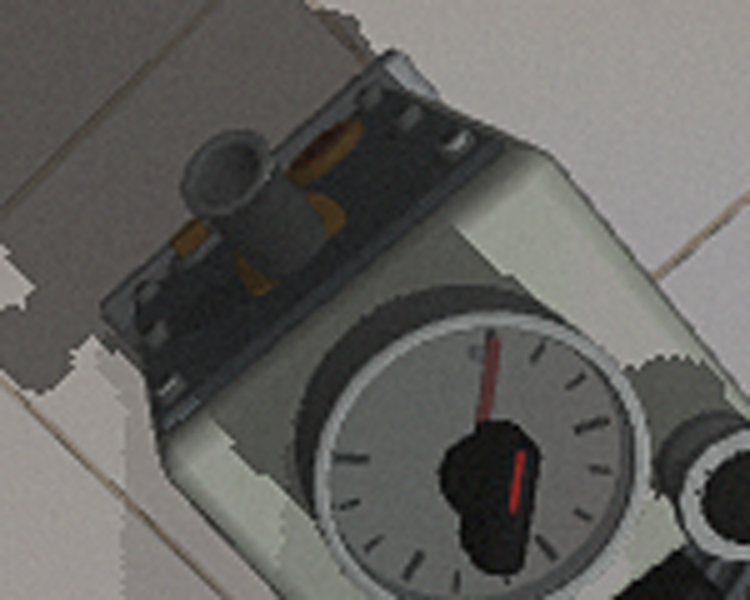

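```bash
cat >> h.py <<'E'
def ori(yaw,a):  # vertical tool with x at yaw (deg), then turned a deg about tool y
    return R.from_euler('xyz',[180,0,yaw],degrees=True)*R.from_euler('y',a,degrees=True)
def delta(p,Rt,s=None):
    s=s or observe();R0=R.from_euler('xyz',s['orientation'])
    return ((R0.inv().apply(np.asarray(p)-s['eef_pos']))*1000).round(1),(R0.inv()*Rt).as_rotvec().round(3)
E
python3 - <<'E'
from h import *
d=np.load('pics/w3.npz');C=cam('wrist',dict(eef_pos=d['p'],orientation=d['o']))
def A(x,y,z): return px2w(C,243+(x+.5)/5-.5,109+(y+.5)/5-.5,z)
an=lambda v:np.degrees(np.arctan2(v[1],v[0])).round(1)
print('front',an(A(540,150,.16)-A(175,427,.16))-90,'side',an(A(715,372,.16)-A(560,165,.16)),'rim',A(227,172,.14),'g',A(482,462,.195))
Rg=ori(99,-15);z=Rg.as_matrix()[:,2];t=np.array([.3517,.290,.006]);print(z)
for k in(.16,.1,0): print(k,t-k*z,delta(t-k*z,Rg))
E
```

```text
front -5.700000000000003 side -4.4 rim [0.52894415 0.24506608 0.14      ] g [0.59734142 0.24329737 0.195     ]
[ 0.04048822 -0.25563255 -0.96592583]
0.16 [0.34522188 0.33090121 0.16054813] (array([214.7, -31.4, 180.6]), array([ 0.084, -0.254,  0.631]))
0.1 [0.34765118 0.31556326 0.10259258] (array([202.2, -40.6, 238.5]), array([ 0.084, -0.254,  0.631]))
0 [0.3517 0.29   0.006 ] (array([181.3, -56.1, 335.1]), array([ 0.084, -0.254,  0.631]))
```

{"api": "move_arm", "payload": {
  "commands": [
    {"tx": 45,"ty": -8,"tz": 15,"rx": 0.017,"ry": -0.05,"rz": 0.126,"hand": 0.45},
    {"tx": 90,"ty": -15,"tz": 35,"rx": 0.034,"ry": -0.1,"rz": 0.252,"hand": 0.45},
    {"tx": 130,"ty": -20,"tz": 60,"rx": 0.05,"ry": -0.15,"rz": 0.379,"hand": 0.45},
    {"tx": 165,"ty": -25,"tz": 90,"rx": 0.067,"ry": -0.203,"rz": 0.505,"hand": 0.45},
    {"tx": 190,"ty": -28,"tz": 125,"rx": 0.084,"ry": -0.254,"rz": 0.631,"hand": 0.45},
    {"tx": 205,"ty": -31,"tz": 160,"rx": 0.084,"ry": -0.254,"rz": 0.631,"hand": 0.45},
    {"tx": 214.7,"ty": -31.4,"tz": 180.6,"rx": 0.084,"ry": -0.254,"rz": 0.631,"hand": 0.45},
    {"tx": 214.7,"ty": -31.4,"tz": 180.6,"rx": 0.084,"ry": -0.254,"rz": 0.631,"hand": 0.45},
    {"tx": 214.7,"ty": -31.4,"tz": 180.6,"rx": 0.084,"ry": -0.254,"rz": 0.631,"hand": 0.45},
    {"tx": 214.7,"ty": -31.4,"tz": 180.6,"rx": 0.084,"ry": -0.254,"rz": 0.631,"hand": 0.45}
  ]
}}

```text
time: 9.25
eef_pos: [0.3473, 0.3313, 0.1612]
orientation: [3.14, 0.262, 1.727]
contact_force: [-0.1, -0.5, 0.5]
finger_gap: 0.0467
gripper_force: 0.0
```

```bash
python3 - <<'E'
from h import *
s=observe();print(s['eef_pos'],s['orientation'],s['qpos'].round(2),s['contact_force'])
im=viewer.snapshot('wrist');np.savez('pics/w4.npz',im=im,p=s['eef_pos'],o=s['orientation'])
C=cam('wrist',s)
# yellow handle check: mask pixels -> z=.022 plane
hsv=cv2.cvtColor(im,cv2.COLOR_RGB2HSV);m=((hsv[...,0]>18)&(hsv[...,0]<34)&(hsv[...,1]>140)).astype('u1')
n,l,st,c=cv2.connectedComponentsWithStats(m);k=1+np.argmax(st[1:,4]);ys,xs=np.where(l==k)
P=np.array([px2w(C,x,y,.02)[:2] for x,y in zip(xs,ys)]);print(len(P),P.mean(0),P.min(0),P.max(0),st[k])
w,v=np.linalg.eigh(np.cov(P.T));print('yaw',np.degrees(np.arctan2(*v[::-1,1])),np.ptp(P@v[:,1]))
t=np.array([.3517,.290,.006]);print(delta(t,ori(99,-15),s))
E
```

```text
[0.34725627 0.33133473 0.16122037] [3.13997721 0.26170593 1.72696948] [-1.26  0.36  0.34  1.92  0.08  1.07 -0.82] [-0.08865098 -0.49175024  0.53307948]
784 [0.3505032  0.28716052] [0.34016581 0.24893425] [0.3617848  0.32204859] [243 150  14  65 784]
yaw 99.57224965971865 0.07365750499352242
(array([ 1.000e-01, -2.300e+00,  1.607e+02]), array([ 0.001, -0.   , -0.001]))
```

{"api": "move_arm", "payload": {
  "commands": [
    {"tx": 0,"ty": -3,"tz": 40,"rx": 0,"ry": 0,"rz": 0,"hand": 0.45},
    {"tx": 0,"ty": -3,"tz": 80,"rx": 0,"ry": 0,"rz": 0,"hand": 0.45},
    {"tx": 0,"ty": -3,"tz": 110,"rx": 0,"ry": 0,"rz": 0,"hand": 0.45},
    {"tx": 0,"ty": -3,"tz": 135,"rx": 0,"ry": 0,"rz": 0,"hand": 0.45},
    {"tx": 0,"ty": -3,"tz": 150,"rx": 0,"ry": 0,"rz": 0,"hand": 0.45},
    {"tx": 0,"ty": -3,"tz": 157,"rx": 0,"ry": 0,"rz": 0,"hand": 0.45},
    {"tx": 0,"ty": -3,"tz": 160.5,"rx": 0,"ry": 0,"rz": 0,"hand": 0.45},
    {"tx": 0,"ty": -3,"tz": 160.5,"rx": 0,"ry": 0,"rz": 0,"hand": 0.45},
    {"tx": 0,"ty": -3,"tz": 160.5,"rx": 0,"ry": 0,"rz": 0,"hand": 0.45},
    {"tx": 0,"ty": -3,"tz": 160.5,"rx": 0,"ry": 0,"rz": 0,"hand": 0.45}
  ]
}}

```text
time: 10.3
eef_pos: [0.3493, 0.2903, 0.0054]
orientation: [3.141, 0.262, 1.729]
contact_force: [0.2, 0.1, 0.5]
finger_gap: 0.0469
gripper_force: 0.0
```

{"api": "move_arm", "payload": {
  "commands": [
    {"tx": 0,"ty": 0,"tz": 0,"rx": 0,"ry": 0,"rz": 0,"hand": 0.65},
    {"tx": 0,"ty": 0,"tz": 0,"rx": 0,"ry": 0,"rz": 0,"hand": 0.75},
    {"tx": 0,"ty": 0,"tz": 0,"rx": 0,"ry": 0,"rz": 0,"hand": 0.8},
    {"tx": 0,"ty": 0,"tz": 0,"rx": 0,"ry": 0,"rz": 0,"hand": 0.9},
    {"tx": 0,"ty": 0,"tz": 0,"rx": 0,"ry": 0,"rz": 0,"hand": 1},
    {"tx": 0,"ty": 0,"tz": 0,"rx": 0,"ry": 0,"rz": 0,"hand": 1},
    {"tx": 0,"ty": 0,"tz": 0,"rx": 0,"ry": 0,"rz": 0,"hand": 1},
    {"tx": 0,"ty": 0,"tz": 0,"rx": 0,"ry": 0,"rz": 0,"hand": 1},
    {"tx": 0,"ty": 0,"tz": 0,"rx": 0,"ry": 0,"rz": 0,"hand": 1},
    {"tx": 0,"ty": 0,"tz": 0,"rx": 0,"ry": 0,"rz": 0,"hand": 1}
  ],
  "grip_force": 70
}}

```text
time: 11.3
eef_pos: [0.3489, 0.2897, 0.005]
orientation: [-3.141, 0.263, 1.729]
contact_force: [-1.5, 0.2, 4.8]
finger_gap: 0.0115
gripper_force: 69.0
```

```bash
python3 - <<'E'
from h import *
s=observe();print(s['eef_pos'],s['orientation'],s['qpos'].round(2),s['contact_force'])
# nominal dipstick in tool at grasp: origin (0.353,0.282,.011), yaw -80.7
R0=R.from_euler('xyz',s['orientation'])
d=np.array([np.cos(np.radians(-80.7)),np.sin(np.radians(-80.7)),0]);o=np.array([.353,.282,.011])
print('tip tool',R0.inv().apply(o+.162*d-s['eef_pos'])*1000,'col',R0.inv().apply(o+.052*d-s['eef_pos'])*1000,'dir',R0.inv().apply(d))
E
```

```text
[0.34894819 0.28973967 0.00501052] [-3.14108538  0.26291143  1.72932612] [-1.18  0.57  0.3   2.09  0.04  0.68 -0.79] [-1.52824165  0.23169489  4.77858868]
tip tool [-165.9864301     3.41198659   38.46948442] col [-59.76707612   2.98104468   9.8816701 ] dir [-0.96563049  0.00391765  0.25988922]
```

{"api": "move_arm", "payload": {
  "commands": [
    {"tx": -4,"ty": 0,"tz": -14.5,"rx": 0,"ry": 0,"rz": 0,"hand": 1},
    {"tx": -10,"ty": 0,"tz": -38,"rx": 0,"ry": 0,"rz": 0,"hand": 1},
    {"tx": -20,"ty": 0,"tz": -75,"rx": 0,"ry": 0,"rz": 0,"hand": 1},
    {"tx": -30,"ty": 0,"tz": -112,"rx": 0,"ry": 0,"rz": 0,"hand": 1},
    {"tx": -40,"ty": 0,"tz": -150,"rx": 0,"ry": 0,"rz": 0,"hand": 1},
    {"tx": -50,"ty": 0,"tz": -187,"rx": 0,"ry": 0,"rz": 0,"hand": 1},
    {"tx": -57,"ty": 0,"tz": -213,"rx": 0,"ry": 0,"rz": 0,"hand": 1},
    {"tx": -57,"ty": 0,"tz": -213,"rx": 0,"ry": 0,"rz": 0,"hand": 1},
    {"tx": -57,"ty": 0,"tz": -213,"rx": 0,"ry": 0,"rz": 0,"hand": 1},
    {"tx": -57,"ty": 0,"tz": -213,"rx": 0,"ry": 0,"rz": 0,"hand": 1}
  ]
}}

```text
time: 12.3
eef_pos: [0.3484, 0.2894, 0.2241]
orientation: [-3.14, 0.265, 1.73]
contact_force: [-0.3, 0.2, -1.2]
finger_gap: 0.0113
gripper_force: 68.4
```

```bash
cat >> h.py <<'E'
RIM=np.array([.5293,.2452,.140]);TIP=np.array([-.1660,.0,.0385]);DIR=np.array([-.9656,0,.2599]);PSI=-2.8
def ins(k,psi=None,tip=None,rim=None):  # tip at k m along bore axis inside rim (neg = outside)
    psi=PSI if psi is None else psi
    a=np.radians(psi);d=np.array([np.cos(np.radians(35))*np.cos(a),np.cos(np.radians(35))*np.sin(a),-np.sin(np.radians(35))])
    Rt=ori(180+psi,35-np.degrees(np.arctan2(DIR[2],-DIR[0])))
    return (RIM if rim is None else rim)+k*d-Rt.apply(TIP if tip is None else tip),Rt
E
python3 - <<'E'
from h import *
s=observe();print(s['eef_pos'],s['orientation'],s['finger_gap'])
for k in(-.06,0,.11):
    p,Rt=ins(k);print(k,p,delta(p,Rt,s),Rt.as_matrix()[:,2])
im=viewer.snapshot('top');np.save('pics/t2.npy',im);im2=viewer.snapshot('scene');np.save('pics/s2.npy',im2)
T=R.from_euler('xyz',s['orientation']).apply(TIP)+s['eef_pos'];print(T,w2px(cam('top'),T),w2px(cam('scene'),T))
E
```

```text
[0.34843462 0.28940412 0.22407048] [-3.13959244  0.2645004   1.72966219] 0.011257190568100236
-0.06 [0.33745418 0.25458283 0.26720686] (array([-42.8, -16.4, -33.1]), array([ 0.056,  0.512, -1.381])) [-0.34055243  0.01665579 -0.94007799]
0 [0.38654463 0.2521819  0.23279228] (array([-43.6,  31.7,   2.7]), array([ 0.056,  0.512, -1.381])) [-0.34055243  0.01665579 -0.94007799]
0.11 [0.47654378 0.24778021 0.16969887] (array([-45. , 120. ,  68.3]), array([ 0.056,  0.512, -1.381])) [-0.34055243  0.01665579 -0.94007799]
[0.37529851 0.12124439 0.23030635] [194.03392782 243.10394838] [190.89176323 170.583381  ]
```

{"api": "move_arm", "payload": {
  "commands": [
    {"tx": -4,"ty": -3,"tz": -8,"rx": 0.0056,"ry": 0.051,"rz": -0.138,"hand": 1},
    {"tx": -8,"ty": -6,"tz": -16,"rx": 0.011,"ry": 0.102,"rz": -0.276,"hand": 1},
    {"tx": -13,"ty": -10,"tz": -24,"rx": 0.017,"ry": 0.154,"rz": -0.414,"hand": 1},
    {"tx": -17,"ty": -13,"tz": -32,"rx": 0.022,"ry": 0.205,"rz": -0.552,"hand": 1},
    {"tx": -21,"ty": -16,"tz": -40,"rx": 0.028,"ry": 0.256,"rz": -0.69,"hand": 1},
    {"tx": -25,"ty": -19,"tz": -45,"rx": 0.034,"ry": 0.307,"rz": -0.828,"hand": 1},
    {"tx": -30,"ty": -23,"tz": -45,"rx": 0.039,"ry": 0.358,"rz": -0.967,"hand": 1},
    {"tx": -34,"ty": -26,"tz": -45,"rx": 0.045,"ry": 0.41,"rz": -1.105,"hand": 1},
    {"tx": -38,"ty": -29,"tz": -45,"rx": 0.05,"ry": 0.461,"rz": -1.243,"hand": 1},
    {"tx": -42.5,"ty": -32.4,"tz": -45,"rx": 0.056,"ry": 0.512,"rz": -1.381,"hand": 1}
  ]
}}

```text
time: 13.4
eef_pos: [0.3214, 0.2553, 0.279]
orientation: [3.139, -0.35, 3.098]
contact_force: [0.0, 0.2, -0.9]
finger_gap: 0.0115
gripper_force: 68.3
```

```bash
python3 - <<'E'
from h import *
s=observe();print(s['eef_pos'],s['orientation'],s['qpos'].round(2))
for k in(-.08,-.02):
    p,Rt=ins(k);print(k,p,delta(p,Rt,s))
im=viewer.snapshot('top');np.save('pics/t3.npy',im);im2=viewer.snapshot('scene');np.save('pics/s3.npy',im2);im3=viewer.snapshot('wrist')
Rn=R.from_euler('xyz',s['orientation']);q=Rn.apply(TIP)+s['eef_pos'];c=Rn.apply(TIP-.11*DIR)+s['eef_pos']
for n in('top','scene','wrist'):
    C=cam(n,s) if n=='wrist' else cam(n);print(n,[w2px(C,x).round(1) for x in(q,c,RIM)])
u,v=w2px(cam('top'),q).round().astype(int);u2,v2=w2px(cam('scene'),q).round().astype(int)
A=cv2.resize(im[v-55:v+65,u-45:u+35],None,fx=5,fy=5,interpolation=cv2.INTER_CUBIC)
B=cv2.resize(im2[v2-60:v2+60,u2-40:u2+40],None,fx=5,fy=5,interpolation=cv2.INTER_CUBIC)
print(u,v,u2,v2);cv2.imwrite('pics/ab.png',np.hstack([A,B])[...,::-1])
E
```

```text
[0.32141382 0.25528738 0.27898686] [ 3.13879869 -0.34990256  3.09823485] [-0.89  0.18  0.32  1.86 -0.26  1.41  1.05]
-0.08 [0.3210907  0.25538313 0.27867839] (array([0.2, 0.1, 0.4]), array([ 0.001, -0.002,  0.005]))
-0.02 [0.37018115 0.25298221 0.24426381] (array([-57.8,  -0.2,  15.9]), array([ 0.001, -0.002,  0.005]))
top [array([146.9, 206.6]), array([136.1, 243.7]), array([154.2, 183.2])]
scene [array([182.4, 158.5]), array([161.1, 154.3]), array([196.4, 161.3])]
wrist [array([255.2, 410.1]), array([255.4, 327.9]), array([253.8, 448.8])]
147 207 182 159
```

View pics/ab.png

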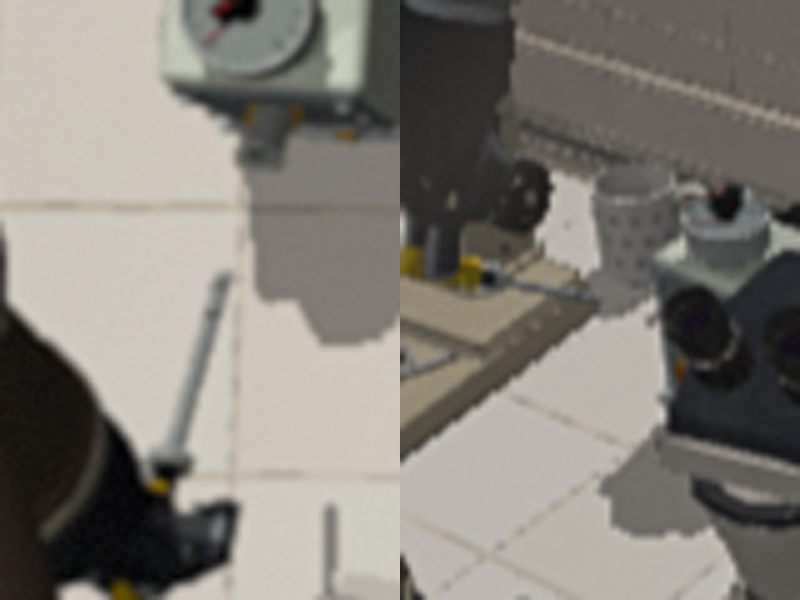

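{"api": "move_arm", "payload": {
  "commands": [
    {"tx": -20,"ty": 0,"tz": 5.5,"rx": 0,"ry": 0,"rz": 0.005,"hand": 1},
    {"tx": -40,"ty": 0,"tz": 11,"rx": 0,"ry": 0,"rz": 0.005,"hand": 1},
    {"tx": -57.8,"ty": 0,"tz": 15.9,"rx": 0,"ry": 0,"rz": 0.005,"hand": 1},
    {"tx": -67.5,"ty": 0,"tz": 18.5,"rx": 0,"ry": 0,"rz": 0.005,"hand": 1},
    {"tx": -75,"ty": 0,"tz": 20.5,"rx": 0,"ry": 0,"rz": 0.005,"hand": 1},
    {"tx": -80,"ty": 0,"tz": 22,"rx": 0,"ry": 0,"rz": 0.005,"hand": 1},
    {"tx": -85,"ty": 0,"tz": 23.2,"rx": 0,"ry": 0,"rz": 0.005,"hand": 1},
    {"tx": -90,"ty": 0,"tz": 24.6,"rx": 0,"ry": 0,"rz": 0.005,"hand": 1},
    {"tx": -90,"ty": 0,"tz": 24.6,"rx": 0,"ry": 0,"rz": 0.005,"hand": 1},
    {"tx": -90,"ty": 0,"tz": 24.6,"rx": 0,"ry": 0,"rz": 0.005,"hand": 1}
  ]
}}

```text
time: 14.55
eef_pos: [0.3978, 0.2523, 0.2261]
orientation: [-3.142, -0.347, 3.088]
contact_force: [-0.2, -0.6, -1.4]
finger_gap: 0.0111
gripper_force: 68.3
```

```bash
python3 - <<'E'
from h import *
s=observe();print(s['eef_pos'],s['orientation'],s['qpos'].round(2),s['contact_force'],s['ft_torque'])
for k in(.013,.11):
    p,Rt=ins(k);print(k,p,delta(p,Rt,s))
im=viewer.snapshot('top');T=cam('top')
Rn=R.from_euler('xyz',s['orientation']);q=Rn.apply(TIP)+s['eef_pos'];c=Rn.apply(TIP-.11*DIR)+s['eef_pos'];print(q,[w2px(T,x) for x in(q,c,RIM)])
u,v=146,205;cv2.imwrite('pics/e.png',cv2.resize(im[v-40:v+50,u-30:u+40],None,fx=6,fy=6,interpolation=cv2.INTER_CUBIC)[...,::-1])
E
```

```text
[0.39778084 0.25225461 0.22606834] [-3.14151643 -0.34684318  3.08767934] [-0.8   0.35  0.35  1.78 -0.29  1.35  1.18] [-0.23129717 -0.64247343 -1.35602443] [-0.05982128 -0.31285339  0.02411919]
0.013 [0.39718089 0.2516617  0.22533578] (array([ 0.3, -0.6,  0.9]), array([ 0.002,  0.001, -0.005]))
0.11 [0.47654378 0.24778021 0.16969887] (array([-93.4,  -0.2,  26.2]), array([ 0.002,  0.001, -0.005]))
[0.54060031 0.24454433 0.1334325 ] [array([155.18133875, 179.3367461 ]), array([145.416489  , 211.77864764]), array([154.1525135 , 183.20178832])]
```

{"api": "move_arm", "payload": {
  "commands": [
    {"tx": -6,"ty": 0,"tz": 1.7,"rx": 0,"ry": 0,"rz": -0.005,"hand": 1},
    {"tx": -12,"ty": 0,"tz": 3.4,"rx": 0,"ry": 0,"rz": -0.005,"hand": 1},
    {"tx": -18,"ty": 0,"tz": 5.1,"rx": 0,"ry": 0,"rz": -0.005,"hand": 1},
    {"tx": -24,"ty": 0,"tz": 6.8,"rx": 0,"ry": 0,"rz": -0.005,"hand": 1},
    {"tx": -30,"ty": 0,"tz": 8.5,"rx": 0,"ry": 0,"rz": -0.005,"hand": 1},
    {"tx": -35,"ty": 0,"tz": 9.8,"rx": 0,"ry": 0,"rz": -0.005,"hand": 1},
    {"tx": -40,"ty": 0,"tz": 11.2,"rx": 0,"ry": 0,"rz": -0.005,"hand": 1},
    {"tx": -45,"ty": 0,"tz": 12.6,"rx": 0,"ry": 0,"rz": -0.005,"hand": 1},
    {"tx": -45,"ty": 0,"tz": 12.6,"rx": 0,"ry": 0,"rz": -0.005,"hand": 1},
    {"tx": -45,"ty": 0,"tz": 12.6,"rx": 0,"ry": 0,"rz": -0.005,"hand": 1}
  ]
}}

```text
time: 15.6
eef_pos: [0.4359, 0.2502, 0.1988]
orientation: [3.14, -0.347, 3.093]
contact_force: [-0.7, 0.3, -0.9]
finger_gap: 0.0116
gripper_force: 68.4
```

```bash
python3 - <<'E'
from h import *
s=observe();print(s['eef_pos'],s['orientation'],s['contact_force'],s['ft_torque'])
Rn=R.from_euler('xyz',s['orientation']);print(Rn.inv().apply(s['contact_force']))
for k in(.06,.11):
    p,Rt=ins(k);print(k,p,delta(p,Rt,s))
E
```

```text
[0.4359179  0.25018102 0.1987727 ] [ 3.13994711 -0.34682378  3.09305467] [-0.65138345  0.3356835  -0.93049817] [-0.10043948 -0.42815293  0.0217757 ]
[0.31090605 0.30187028 1.10228056]
0.06 [0.43563507 0.24978098 0.19837769] (array([ 0.1, -0.4,  0.5]), array([0.002, 0.001, 0.   ]))
0.11 [0.47654378 0.24778021 0.16969887] (array([-48.2,  -0.4,  13.5]), array([0.002, 0.001, 0.   ]))
```

{"api": "move_arm", "payload": {
  "commands": [
    {"tx": -7,"ty": 0,"tz": 2,"rx": 0,"ry": 0,"rz": 0,"hand": 1},
    {"tx": -14,"ty": 0,"tz": 3.9,"rx": 0,"ry": 0,"rz": 0,"hand": 1},
    {"tx": -21,"ty": 0,"tz": 5.8,"rx": 0,"ry": 0,"rz": 0,"hand": 1},
    {"tx": -28,"ty": 0,"tz": 7.8,"rx": 0,"ry": 0,"rz": 0,"hand": 1},
    {"tx": -34,"ty": 0,"tz": 9.5,"rx": 0,"ry": 0,"rz": 0,"hand": 1},
    {"tx": -38,"ty": 0,"tz": 10.6,"rx": 0,"ry": 0,"rz": 0,"hand": 1},
    {"tx": -41,"ty": 0,"tz": 11.4,"rx": 0,"ry": 0,"rz": 0,"hand": 1},
    {"tx": -43,"ty": 0,"tz": 12,"rx": 0,"ry": 0,"rz": 0,"hand": 1},
    {"tx": -43,"ty": 0,"tz": 12,"rx": 0,"ry": 0,"rz": 0,"hand": 1},
    {"tx": -43,"ty": 0,"tz": 12,"rx": 0,"ry": 0,"rz": 0,"hand": 1}
  ]
}}

```text
time: 16.6
eef_pos: [0.4721, 0.2485, 0.1731]
orientation: [3.14, -0.347, 3.093]
contact_force: [0.4, -0.6, 0.3]
finger_gap: 0.0113
gripper_force: 68.4
```

{"api": "move_arm", "payload": {
  "commands": [
    {"tx": -1,"ty": 0,"tz": 0.3,"rx": 0,"ry": 0,"rz": 0,"hand": 1},
    {"tx": -2,"ty": 0,"tz": 0.5,"rx": 0,"ry": 0,"rz": 0,"hand": 1},
    {"tx": -3,"ty": 0,"tz": 0.8,"rx": 0,"ry": 0,"rz": 0,"hand": 1},
    {"tx": -4,"ty": 0,"tz": 1.1,"rx": 0,"ry": 0,"rz": 0,"hand": 1},
    {"tx": -5,"ty": 0,"tz": 1.4,"rx": 0,"ry": 0,"rz": 0,"hand": 1},
    {"tx": -5,"ty": 0,"tz": 1.4,"rx": 0,"ry": 0,"rz": 0,"hand": 1},
    {"tx": -5,"ty": 0,"tz": 1.4,"rx": 0,"ry": 0,"rz": 0,"hand": 1},
    {"tx": -5,"ty": 0,"tz": 1.4,"rx": 0,"ry": 0,"rz": 0,"hand": 1},
    {"tx": -5,"ty": 0,"tz": 1.4,"rx": 0,"ry": 0,"rz": 0,"hand": 1},
    {"tx": -5,"ty": 0,"tz": 1.4,"rx": 0,"ry": 0,"rz": 0,"hand": 1}
  ]
}}

```text
time: 17.6
eef_pos: [0.4756, 0.2483, 0.1704]
orientation: [3.14, -0.349, 3.094]
contact_force: [-4.3, -0.7, 5.8]
finger_gap: 0.0115
gripper_force: 69.0
```

```bash
python3 - <<'E'
from h import *
s=observe();print(s['eef_pos'],s['orientation'],s['contact_force'],s['ft_torque'])
Rn=R.from_euler('xyz',s['orientation']);print(Rn.inv().apply(s['contact_force']))
for k in(.11,):
    p,Rt=ins(k);print(k,p,delta(p,Rt,s))
E
```

```text
[0.47558807 0.24829327 0.17044202] [ 3.1397705  -0.34859115  3.0935154 ] [-4.29557111 -0.71320394  5.77703717] [-0.21470861  0.74349119  0.07787753]
[ 5.9736202  -0.91157367 -3.9773917 ]
0.11 [0.47654378 0.24778021 0.16969887] (array([-1.2, -0.5,  0.4]), array([ 0.002, -0.001,  0.001]))
```

{"api": "move_arm", "payload": {
  "commands": [
    {"tx": -1,"ty": 0,"tz": 0.3,"rx": 0,"ry": 0,"rz": 0,"hand": 1},
    {"tx": -1.5,"ty": 0,"tz": 0.4,"rx": 0,"ry": 0,"rz": 0,"hand": 1},
    {"tx": -2,"ty": 0,"tz": 0.5,"rx": 0,"ry": 0,"rz": 0,"hand": 1},
    {"tx": -2,"ty": 0,"tz": 0.5,"rx": 0,"ry": 0,"rz": 0,"hand": 1},
    {"tx": -2,"ty": 0,"tz": 0.5,"rx": 0,"ry": 0,"rz": 0,"hand": 1},
    {"tx": -2,"ty": 0,"tz": 0.5,"rx": 0,"ry": 0,"rz": 0,"hand": 1},
    {"tx": -2,"ty": 0,"tz": 0.5,"rx": 0,"ry": 0,"rz": 0,"hand": 1},
    {"tx": -2,"ty": 0,"tz": 0.5,"rx": 0,"ry": 0,"rz": 0,"hand": 1},
    {"tx": -2,"ty": 0,"tz": 0.5,"rx": 0,"ry": 0,"rz": 0,"hand": 1},
    {"tx": -2,"ty": 0,"tz": 0.5,"rx": 0,"ry": 0,"rz": 0,"hand": 1}
  ]
}}

```text
time: 18.6
eef_pos: [0.4756, 0.2483, 0.1703]
orientation: [3.14, -0.352, 3.094]
contact_force: [-9.7, -2.0, 14.1]
finger_gap: 0.0116
gripper_force: 69.8
```

```bash
python3 - <<'E'
from h import *
s=observe();print(s['eef_pos'],s['orientation'],s['contact_force'],s['ft_torque'])
Rn=R.from_euler('xyz',s['orientation']);print(Rn.inv().apply(s['contact_force']),delta(*ins(.11),s))
im=viewer.snapshot('wrist');cv2.imwrite('pics/w5.png',cv2.resize(im[...,::-1],(800,600)))
E
```

```text
[0.47555641 0.24832925 0.17030606] [ 3.1395954  -0.35224436  3.09429996] [-9.74422006 -2.00267869 14.1386374 ] [-0.41522998  2.57219852  0.1008842 ]
[13.92474656 -2.44123024 -9.95004735] (array([-1.2, -0.5,  0.2]), array([ 0.001, -0.004,  0.001]))
```

{"api": "move_arm", "payload": {
  "commands": [
    {"tx": 0,"ty": 0,"tz": 0,"rx": 0,"ry": 0,"rz": 0,"hand": 1},
    {"tx": 0,"ty": 0,"tz": 0,"rx": 0,"ry": 0,"rz": 0,"hand": 1},
    {"tx": 0,"ty": 0,"tz": 0,"rx": 0,"ry": 0,"rz": 0,"hand": 1},
    {"tx": 2,"ty": 0,"tz": -0.5,"rx": 0,"ry": 0,"rz": 0,"hand": 1},
    {"tx": 6,"ty": 0,"tz": -1.6,"rx": 0,"ry": 0,"rz": 0,"hand": 1},
    {"tx": 12,"ty": 0,"tz": -3.2,"rx": 0,"ry": 0,"rz": 0,"hand": 1},
    {"tx": 20,"ty": 0,"tz": -5.4,"rx": 0,"ry": 0,"rz": 0,"hand": 1},
    {"tx": 28,"ty": 0,"tz": -7.5,"rx": 0,"ry": 0,"rz": 0,"hand": 1},
    {"tx": 36,"ty": 0,"tz": -9.7,"rx": 0,"ry": 0,"rz": 0,"hand": 1},
    {"tx": 44,"ty": 0,"tz": -11.8,"rx": 0,"ry": 0,"rz": 0,"hand": 1}
  ]
}}

```text
time: 19.65
eef_pos: [0.4401, 0.25, 0.1954]
orientation: [3.14, -0.347, 3.093]
contact_force: [0.7, 0.3, -0.3]
finger_gap: 0.0115
gripper_force: 68.4
```

{"api": "move_arm", "payload": {
  "commands": [
    {"tx": 9,"ty": 0,"tz": -2.4,"rx": 0,"ry": 0,"rz": 0,"hand": 1},
    {"tx": 18,"ty": 0,"tz": -4.8,"rx": 0,"ry": 0,"rz": 0,"hand": 1},
    {"tx": 27,"ty": 0,"tz": -7.3,"rx": 0,"ry": 0,"rz": 0,"hand": 1},
    {"tx": 36,"ty": 0,"tz": -9.7,"rx": 0,"ry": 0,"rz": 0,"hand": 1},
    {"tx": 45,"ty": 0,"tz": -12.1,"rx": 0,"ry": 0,"rz": 0,"hand": 1},
    {"tx": 54,"ty": 0,"tz": -14.5,"rx": 0,"ry": 0,"rz": 0,"hand": 1},
    {"tx": 64,"ty": 0,"tz": -17.2,"rx": 0,"ry": 0,"rz": 0,"hand": 1},
    {"tx": 76,"ty": 0,"tz": -20.5,"rx": 0,"ry": 0,"rz": 0,"hand": 1},
    {"tx": 90,"ty": 0,"tz": -24.2,"rx": 0,"ry": 0,"rz": 0,"hand": 1},
    {"tx": 105,"ty": 0,"tz": -28.3,"rx": 0,"ry": 0,"rz": 0,"hand": 1}
  ]
}}

```text
time: 20.65
eef_pos: [0.3507, 0.2542, 0.2578]
orientation: [3.14, -0.347, 3.093]
contact_force: [-0.7, 0.6, -0.7]
finger_gap: 0.0112
gripper_force: 68.4
```

```bash
python3 - <<'E'
from h import *
s=observe();print(s['eef_pos'],s['orientation'],s['contact_force'],s['finger_gap'])
Rn=R.from_euler('xyz',s['orientation']);print('tip',Rn.apply(TIP)+s['eef_pos'],delta(*ins(-.04),s))
# final: rod level, same yaw, z .33
Rt=ori(180+PSI,-np.degrees(np.arctan2(DIR[2],-DIR[0])))
print(delta([.33,.255,.32],Rt,s), 'tip',Rt.apply(TIP)+[.33,.255,.32])
E
```

```text
[0.35065676 0.25422557 0.25782124] [ 3.13991417 -0.34693578  3.09316376] [-0.65105955  0.62227937 -0.681402  ] 0.011152693296690924
tip [0.4935111  0.24736658 0.16517221] (array([-3.7, -0.3,  0.9]), array([0.002, 0.001, 0.   ]))
(array([ 40.6,  -0.1, -51.4]), array([ 0.002, -0.61 , -0.   ])) tip [0.50009828 0.24668081 0.325968  ]
```

{"api": "move_arm", "payload": {
  "commands": [
    {"tx": 15,"ty": 0,"tz": -8,"rx": 0,"ry": 0,"rz": 0,"hand": 1},
    {"tx": 30,"ty": 0,"tz": -20,"rx": 0,"ry": -0.1,"rz": 0,"hand": 1},
    {"tx": 43,"ty": 0,"tz": -33,"rx": 0,"ry": -0.2,"rz": 0,"hand": 1},
    {"tx": 55,"ty": 0,"tz": -45,"rx": 0,"ry": -0.3,"rz": 0,"hand": 1},
    {"tx": 64,"ty": 0,"tz": -53,"rx": 0,"ry": -0.4,"rz": 0,"hand": 1},
    {"tx": 69,"ty": 0,"tz": -57,"rx": 0,"ry": -0.5,"rz": 0,"hand": 1},
    {"tx": 69,"ty": 0,"tz": -57,"rx": 0,"ry": -0.58,"rz": 0,"hand": 1},
    {"tx": 69,"ty": 0,"tz": -57,"rx": 0,"ry": -0.61,"rz": 0,"hand": 1},
    {"tx": 69,"ty": 0,"tz": -57,"rx": 0,"ry": -0.61,"rz": 0,"hand": 1},
    {"tx": 69,"ty": 0,"tz": -57,"rx": 0,"ry": -0.61,"rz": 0,"hand": 1}
  ]
}}

```text
time: 21.65
eef_pos: [0.306, 0.2561, 0.3346]
orientation: [3.139, 0.263, 3.092]
contact_force: [0.5, 0.2, -0.6]
finger_gap: 0.0107
gripper_force: 68.4
```

```bash
python3 - <<'E'
from h import *
s=observe();print(s['eef_pos'],s['orientation'],s['contact_force'],s['qpos'].round(2),abs(s['joint_velocities']).max())
Rn=R.from_euler('xyz',s['orientation']);q=Rn.apply(TIP)+s['eef_pos'];c=Rn.apply(TIP-.11*DIR)+s['eef_pos'];print(q,c)
T=cam('top');S=cam('scene');print([w2px(T,x).round(1) for x in(q,c)],[w2px(S,x).round(1) for x in(q,c)])
im=viewer.snapshot('top');im2=viewer.snapshot('scene')
u,v=w2px(T,q).astype(int);u2,v2=w2px(S,q).astype(int);print(u,v,u2,v2)
A=im[v-60:v+60,u-45:u+35];B=im2[v2-60:v2+60,u2-45:u2+35]
cv2.imwrite('pics/fin.png',cv2.resize(np.hstack([A,B]),None,fx=5,fy=5,interpolation=cv2.INTER_CUBIC)[...,::-1])
E
```

```text
[0.30596874 0.25613198 0.33458001] [3.1390366  0.26259566 3.09199831] [ 0.48379286  0.20061232 -0.63920011] [-1.11 -0.19  0.07  2.06  0.27  1.15  0.39] 0.01796656984082321
[0.47606775 0.24778764 0.34049156] [0.36620318 0.25316761 0.34052801]
[array([126.6, 197. ]), array([121.9, 249.7])] [array([179.4, 119. ]), array([154.8, 131.3])]
126 196 179 118
```

View pics/fin.png

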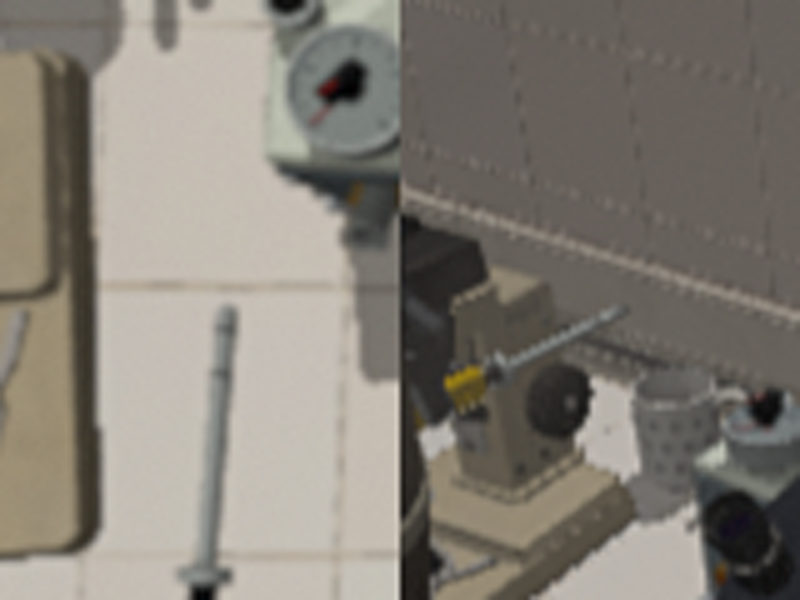

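The picture shows the dipstick tip at (226,310) left and (625,308) right, where a level rod should be. The red pointer is at zero, down-left at (318,115). I'll let it settle and hand in.

{"api": "move_arm", "payload": {
  "commands": [
    {"tx": 0,"ty": 0,"tz": 0,"rx": 0,"ry": 0,"rz": 0,"hand": 1},
    {"tx": 0,"ty": 0,"tz": 0,"rx": 0,"ry": 0,"rz": 0,"hand": 1},
    {"tx": 0,"ty": 0,"tz": 0,"rx": 0,"ry": 0,"rz": 0,"hand": 1},
    {"tx": 0,"ty": 0,"tz": 0,"rx": 0,"ry": 0,"rz": 0,"hand": 1},
    {"tx": 0,"ty": 0,"tz": 0,"rx": 0,"ry": 0,"rz": 0,"hand": 1},
    {"tx": 0,"ty": 0,"tz": 0,"rx": 0,"ry": 0,"rz": 0,"hand": 1},
    {"tx": 0,"ty": 0,"tz": 0,"rx": 0,"ry": 0,"rz": 0,"hand": 1},
    {"tx": 0,"ty": 0,"tz": 0,"rx": 0,"ry": 0,"rz": 0,"hand": 1},
    {"tx": 0,"ty": 0,"tz": 0,"rx": 0,"ry": 0,"rz": 0,"hand": 1},
    {"tx": 0,"ty": 0,"tz": 0,"rx": 0,"ry": 0,"rz": 0,"hand": 1}
  ]
}}

```text
time: 22.75
eef_pos: [0.3063, 0.2563, 0.3342]
orientation: [3.14, 0.263, 3.092]
contact_force: [-0.1, 0.0, -0.3]
finger_gap: 0.0114
gripper_force: 68.4
```

```bash
python3 -c "
from rig import job;print(job.hand_in())"
```

```text
the job is handed in; nothing more can be done
None
```

I handed the job in at about 23 s: the red pointer was turned back to its zero stop, and the dipstick was pushed in until it stalled against the rim at about 16 N, held over a second, and drawn out. It is now gripped level about 34 cm above the bench, clear of the pump; I judged the seating from force and position, not from a picture.

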